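# Click a tap adapter into the quick-change tapping chuck

## Task

Take the tap adapter with the blue ring out of the wooden rack and push it down into the tapping chuck in the bench stand, its flange slots over the chuck's two driving dogs, until the sprung side ball clicks into its groove and the flange is down on the sleeve; stop there and do not ram it. Then, still holding it, draw it gently up so that the sprung sleeve rises about 5 mm with it, which shows that the ball holds, and let it go with the sleeve back down. Leave the adapter with the red ring standing in the rack.

Things in the scene. Friction and masses are not known exactly. Their poses are not given: they have to be found in the camera images.
- blue_adapter: tap adapter with the blue ring, 105 mm long, standing shank down in the rack, about 0.3 kg; origin at the centre of the shank's foot, z up along it. Shank 30 mm in diameter, 41 mm long, foot tapered to 20.6 mm over the lowest 6 mm; a ball groove 10.6 mm wide and 4 mm deep runs all round it, centred 31 mm above the foot
- blue_adapter_flange (a point): centre of that adapter's driving flange's underside, 41 mm above its foot; axes as the adapter's. The flange is 46 mm in diameter and 8 mm thick, with two open slots 11.6 mm wide, cut 8 mm deep from the rim, at +y and -y of these axes
- blue_adapter_grip (a point): where to grip that adapter: on its axis, 70 mm above the foot, 21 mm above the flange's top; axes as the adapter's. Here is its round steel body, 26 mm in diameter, from 49 to 85 mm above the foot (the top 8 mm is the blue ring); above it a 12 mm tap reaches 105 mm
- red_adapter: the same kind of adapter with a red ring and a 9 mm tap, in the other hole of the rack; origin at the centre of its foot; to be left there
- adapter_rack: fixed wooden block 190 x 72 x 50 mm (x, y, z), origin under its centre; two round holes 33 mm wide, 46 mm deep, at x = -46 and +46 mm; the adapters' flanges rest on its top, so their feet are 9 mm and grip points 79 mm above the bench. Which adapter stands in which hole varies
- chuck_stand: fixed bench stand, foot 112 x 112 x 10 mm, grey column 72 mm wide up to 44 mm; origin under the foot's centre, z up the chuck's axis. In it the tapping chuck is clamped mouth up: dark body 61 mm wide, in it the bright floating sleeve 47 mm wide, bore 31.6 mm. Clamped at any height for an earlier job: the sleeve's flat top face stands 72 to 99 mm above the origin, not measured
- chuck_axis (a point): point on the chuck's axis, 80 mm above the stand's origin; axes as the stand's. On the sleeve's face two driving dogs, 8 mm wide and 5 mm high, stand at +y and -y, 16 to 23 mm off the axis: adapter and stand yaw must agree (or differ by half a turn) for the slots to go over them. More than 32 N between adapter and chuck damages it
- side_ball (a joint): how far the sprung 10 mm ball, at the bore's -x side 10 mm below the sleeve's face, is pushed back, m: 0 standing out 4.3 mm into the bore, 0.002 to 0.004 while the shank passes (6 to 12 N of push as the tapered foot meets it, then light sliding), near 0 again in the groove, which it enters only in the last 3 mm before the flange meets the face, 41 mm in. A brass plunger holds it
- sleeve_float (a joint): how far the floating sleeve is drawn up, m: 0 down on its seat, at most 0.010. Sprung down: 6 to 9 N, besides the adapter's weight, draw it up; the ball lets the adapter go only at about 17 N
Not all that is in view belongs to the job. Leave any turquoise look-alike of the blue_adapter alone.

How it is judged (in metres and radians):
On the way, in this order (a step that is already met when the one before it is completed fails the run):
1. the blue-ringed adapter is down in the chuck with the ball in its groove (horizontal distance between blue_adapter_grip and chuck_axis below 0.006 m and z of blue_adapter_grip in the frame of chuck_stand below 0.1295 m and value of joint each of side_ball, sleeve_float below 0.001 m), for 0.2 s.
2. the adapter is drawn up and the sleeve rises at least 2.5 mm with it, the ball still in the groove (value of joint sleeve_float above 0.0025 m and value of joint side_ball below 0.0012 m and horizontal distance between blue_adapter_grip and chuck_axis below 0.006 m), for 0.1 s.
At the end, for the whole second after the job is handed in: The blue-ringed adapter is upright (0.06 rad) and still in the chuck, within 4 mm of its axis, grip point at most 129.5 mm above the stand's origin, side ball in its groove (pushed back under 1 mm), sleeve down (raised under 1 mm); the red-ringed adapter stands in its rack hole (horizontal distance between blue_adapter_grip and chuck_axis below 0.004 m and z of blue_adapter_grip in the frame of chuck_stand below 0.1295 m and angle between blue_adapter's own z axis and vertical below 0.06 rad and value of joint each of side_ball, sleeve_float below 0.001 m and linear speed of blue_adapter below 0.01 m/s and horizontal distance between red_adapter and adapter_rack below 0.056 m and angle between red_adapter's own z axis and vertical below 0.1 rad and height (world z) of red_adapter below 0.02 m); the robot touches nothing.
It fails at once if the adapter is rammed: more than 32 N between it and the chuck (contact force between blue_adapter and chuck_stand above 32 N).
It fails at once if the red-ringed adapter is lifted or shifted by more than 15 mm (distance of red_adapter from where it was at the start of the episode above 0.015 m).
It also fails if it takes over 40 s, if anything falls off the work surface, if the arm or the gripper's body presses on something with over 40 N, if the wrist force passes 120 N, or if a joint passes its speed limit or range.

## Robot

A 6-joint arm with a two-finger parallel gripper is mounted at the origin on a cart in front of the work surface, level with it; the furniture and walls round the work are solid. World frame = base frame: x ahead of the robot, y to its left, z up, the work surface at z = 0. Lengths are in m, angles in degrees, forces in N, time in s.
With the tool pointing down it reaches from about 0.4 to 0.825 m from the base axis. Payload 7 kg.
Tool frame: the origin (TCP) lies midway between the tips of the shut fingers; the grasp point (between the pads) lies 19 mm behind it; z points along the fingers, y is the line along which they close (so a half turn about z gives the same grasp; the last joint's range is limited). The gripper opens to 88 mm and grips with 3 to 60 N. Pads are 19 mm wide; open, the fingers measure 130 mm over their backs; the gripper's body (78 mm by 193 mm) begins 47 mm behind the grasp point.
Start: joints at [83.715, 20.546, 0.682, 0, -70.136, -16.507], TCP at [0.261, 0.622, 0.227] pointing down, gripper open.
Joint ranges: [-176.03, 176.03], [-82.01, 121.73], [-58.28, 71.71], [-173.87, 95.51], [-174.79, -0.11], [-173.66, 173.66]. Speed limits (degrees/s): [136.94, 136.94, 172.46, 180, 180, 180].

## Interface

Orientations are given as a 3x3 rotation matrix whose columns are the frame's x, y, z axes.
In Python, from rig import robot gives the robot as it stands. Calls block until the motion is done:
- robot.goto(position, orientation): joint-space move of the TCP to a pose.
- robot.servo_line(position, ori=None, speed=0.15): straight line of the TCP; ori=None keeps the orientation; speed is the mean speed in m/s.
- robot.movej(angles): joint-space move.
- robot.move_gripper(opening): opening from 0.0 (shut) to 1.0 (fully open); the grip force is fixed at half the most; returns when the fingers have stopped.
- robot.dwell(seconds).
- robot.ik(position, orientation): joint angles nearest the present ones, or None.
- robot.grab_frame(name): name is "side" or "top"; returns (picture, depth): 480x640x3 uint8, red, green, blue; 480x640 float32, m along the optical axis (not along the pixel's ray), 0 where there is no reading.
- robot.camera_info(name): a dict with "vfov" (degrees; the focal length in pixels is half the picture's height over the tangent of half this angle, whatever the lens; pixels are square), "cx", "cy" (the principal point, pixels), "view" (4x4, takes a point from world to camera coordinates). Camera axes: x right, y down, z forward; pixel columns grow to the right and rows downward; lengths in m; the calibration is good to about 2 mm. A picture is of the moment at which its call begins. camera_info takes no time and is no camera call.
A pose or a line that the arm cannot do raises robot.Unreachable and nothing moves.
- robot.job_done(): hands the job in; it is judged then, once.
Readings, each from a call of its own:
- robot.read_t(): time.
- robot.read_qpos(): joint angles.
- robot.read_qvel(): joint speeds.
- robot.read_effort(): joint torques, N m.
- robot.read_position(): TCP position.
- robot.read_tcp_rot(): TCP orientation.
- robot.read_force(): force on the tool from outside, world axes, zero at the start.
- robot.read_ft_torque(): the same for the moment, N m.
- robot.read_grip_width(): opening from 0.0 (shut) to 1.0 (fully open).
- robot.read_finger_force(): force on a finger pad.
Only numpy, scipy, OpenCV 4.12 (cv2) and the standard library are available. Lean on these libraries where they do the work, as an engineer would, in place of code of your own. Each camera call takes 0.05 s, during which the arm holds its last target. There are 200 camera calls.

## Working session

There is one attempt and no reset: what is moved stays moved. The work goes in short steps, each a Python script; the robot and the scene stay as the last script left them, time stands still between calls to the robot, and variables do not carry over. Pictures are saved under pics/ and viewed, at most 10 in all, crops included, and the job is handed in when it is done.

```bash
mkdir -p pics; ls; cat > h.py <<'E'
from rig import robot
import numpy as np, cv2
def cam(n):
    i=robot.camera_info(n); f=240/np.tan(np.radians(i["vfov"])/2); return f,i["cx"],i["cy"],np.array(i["view"])
def cloud(n,d):
    f,cx,cy,V=cam(n); v,u=np.mgrid[:480,:640]
    P=np.stack([(u-cx)*d/f,(v-cy)*d/f,d],-1); R=V[:3,:3]; W=(P-V[:3,3])@R
    W[d<=0]=np.nan; return W
E
python3 - <<'E'
from h import *
for n in("side","top"):
    p,d=robot.grab_frame(n); cv2.imwrite(f"pics/{n}0.png",p[:,:,::-1]); np.savez(f"{n}0.npz",p=p,d=d)
    print(n,robot.camera_info(n))
E
```

```text
pics
side {'vfov': 57.69645322697097, 'cx': 314.4413504214903, 'cy': 240.90600954239235, 'view': array([[-0.95482797,  0.29709624, -0.00611367,  0.47838202],
       [ 0.25480718,  0.80798426, -0.53125768, -0.24001508],
       [-0.15289491, -0.5088175 , -0.84718823,  1.08270994],
       [ 0.        ,  0.        ,  0.        ,  1.        ]])}
top {'vfov': 48.23101977016377, 'cx': 319.40926940062855, 'cy': 243.5263567584362, 'view': array([[-0.00417316, -0.99974739, -0.02208477,  0.16383074],
       [-0.98111088,  0.00836466, -0.19326528,  0.56630024],
       [ 0.19340119,  0.02086109, -0.98089795,  0.82374535],
       [ 0.        ,  0.        ,  0.        ,  1.        ]])}
```

View pics/side0.png

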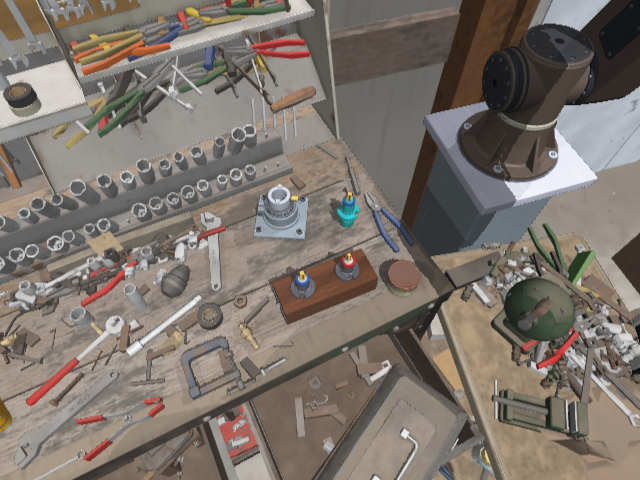

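View pics/top0.png

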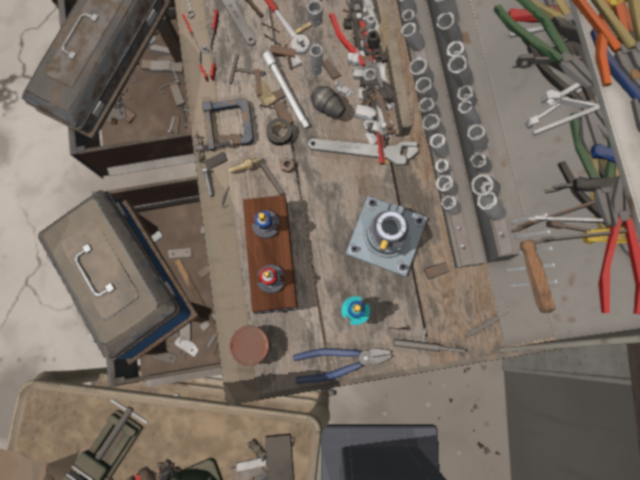

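Side view: blue-ringed adapter at (302,281) in the rack, red one at (347,262), turquoise look-alike with a bluish top at (348,208), chuck at (281,200). Top view: blue (263,218), red (270,275), turquoise (356,309), chuck (388,230). I choose side (302,281) / top (263,218), and check in a close crop.

```bash
python3 - <<'E'
from h import *
a=np.load("side0.npz");b=np.load("top0.npz")
def rs(p,r):return cv2.resize(p[r[0]:r[1],r[2]:r[3]],(400,600),interpolation=cv2.INTER_CUBIC)
A=cv2.resize(a["p"][170:330,245:385],(400,457),interpolation=2); B=cv2.resize(b["p"][180:340,240:380+60],(400,320),interpolation=2)
C=np.zeros((460,800,3),np.uint8);C[:457,:400]=A;C[:320,400:]=B
cv2.imwrite("pics/crop1.png",C[:,:,::-1])
for n,z in(("side",a),("top",b)):
    W=cloud(n,z["d"]); hsv=cv2.cvtColor(z["p"],cv2.COLOR_RGB2HSV)
    H,S,V=[hsv[...,i].astype(int) for i in range(3)]
    ok=(W[...,0]>0.2)&(W[...,0]<.9)&(abs(W[...,1])<.6)&(W[...,2]>.04)&(W[...,2]<.2)
    for nm,m in(("blue",(H>105)&(H<130)&(S>130)),("red",((H<6)|(H>174))&(S>150))):
        k,l,s,c=cv2.connectedComponentsWithStats((m&ok).astype(np.uint8))
        for i in range(1,k):
            if s[i,4]>25: print(n,nm,s[i,4],c[i].round(),np.nanmedian(W[l==i],0).round(4),np.nanmax(W[l==i][:,2]).round(3))
    # rack top plane
    m=(abs(W[...,2]-.05)<.006)&(S>80)&(H<15)&(V<140)
    k,l,s,c=cv2.connectedComponentsWithStats(m.astype(np.uint8)); i=1+np.argmax(s[1:,4])
    r=cv2.minAreaRect((W[l==i][:,:2]*1000).astype(np.float32)); print(n,"rack",s[i,4],c[i].round(),r, np.median(W[l==i][:,2]))
    # chuck regions
    g=np.array([[281,200],[388,230]][n=="top"]); sub=(slice(g[1]-50,g[1]+55),slice(g[0]-50,g[0]+50)); w=W[sub].reshape(-1,3)
    print(np.histogram(w[:,2],bins=np.arange(0,.13,.004)))
    m=(abs(w[:,2]-.01)<.004); print("foot",cv2.minAreaRect((w[m][:,:2]*1000).astype(np.float32)))
E
```

```text
side blue 40 [348. 202.] [0.4656 0.1098 0.0845] 0.087
side blue 51 [303. 281.] [0.6032 0.2576 0.0932] 0.097
side red 70 [348. 262.] [0.5141 0.2464 0.0933] 0.098
side rack 2414 [324. 283.] ((556.0443115234375, 245.75003051757812), (190.29513549804688, 73.89369201660156), 5.922367572784424) 0.05000269734046366
(array([3218,  361,  799,  241,  310,  552,  369,  122,  117,  128,  214,
        162,  115,  100,  123,  197,  106,  100,   98,  107,  139,   69,
         21,    0,    0,    0,    0,    0,    0,    0,    0,    0]), array([0.   , 0.004, 0.008, 0.012, 0.016, 0.02 , 0.024, 0.028, 0.032,
       0.036, 0.04 , 0.044, 0.048, 0.052, 0.056, 0.06 , 0.064, 0.068,
       0.072, 0.076, 0.08 , 0.084, 0.088, 0.092, 0.096, 0.1  , 0.104,
       0.108, 0.112, 0.116, 0.12 , 0.124, 0.128]))
foot ((580.9014282226562, -36.23066711425781), (278.6764831542969, 191.9794464111328), 58.935054779052734)
top blue 57 [265. 222.] [0.5943 0.2441 0.0931] 0.097
top red 176 [521.  16.] [ 0.8842 -0.1448  0.192 ] 0.196
top red 78 [268. 277.] [0.5069 0.2383 0.0933] 0.098
top rack 3655 [269. 254.] ((556.2072143554688, 245.13800048828125), (190.28904724121094, 72.40320587158203), 5.887491703033447) 0.04948337479138755
(array([2382,  549, 1657,  259,  284,   20,   24,   33,   30,  102,  190,
         95,   22,   24,  150,  230,   37,   30,   57,   85,  254,   99,
         18,    0,    0,    0,    0,    0,    0,    0,    0,    0]), array([0.   , 0.004, 0.008, 0.012, 0.016, 0.02 , 0.024, 0.028, 0.032,
       0.036, 0.04 , 0.044, 0.048, 0.052, 0.056, 0.06 , 0.064, 0.068,
       0.072, 0.076, 0.08 , 0.084, 0.088, 0.092, 0.096, 0.1  , 0.104,
       0.108, 0.112, 0.116, 0.12 , 0.124, 0.128]))
foot ((598.4390869140625, 35.30280685424805), (156.89492797851562, 160.5456085205078), 87.45887756347656)
```

View pics/crop1.png

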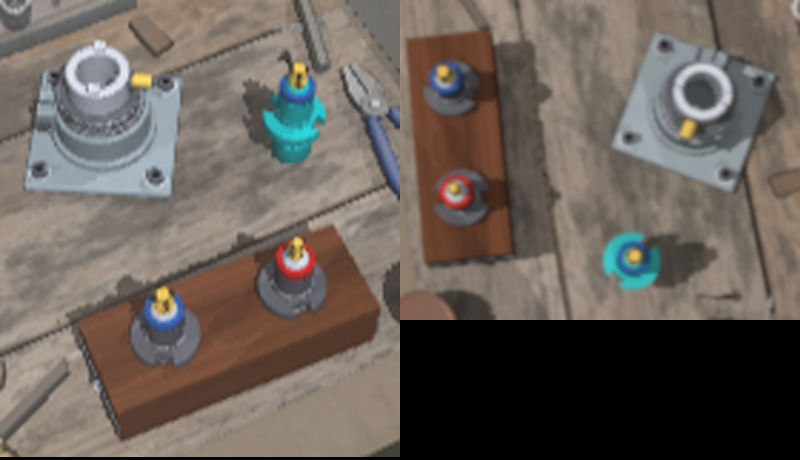

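Crop confirms it: the adapter with the blue ring and a grey flange in the rack (left part, 165,320); the turquoise-bodied one is the decoy. Next: precise axis, slot yaw and chuck pose.

```bash
python3 - <<'E'
from h import *
from scipy.optimize import least_squares, minimize
def circ(P,r=None):
    return least_squares(lambda q:np.hypot(P[:,0]-q[0],P[:,1]-q[1])-(r or q[2]),[*P.mean(0),.02],loss="soft_l1",f_scale=.0007).x
for n in("side","top"):
    z=np.load(n+"0.npz"); W=cloud(n,z["d"]); X=W.reshape(-1,3); X=X[~np.isnan(X[:,0])]; p=z["p"]
    # flange: top plane z~.058
    a0=np.array([.602,.250]) 
    near=X[np.hypot(*(X[:,:2]-a0).T)<.032]
    fl=near[abs(near[:,2]-.058)<.0035]
    body=near[(near[:,2]>.063)&(near[:,2]<.090)]
    print(n,"flange z",np.median(fl[:,2]),len(fl),"body fit r13",circ(body[:,:2],.013)[:2].round(4), len(body))
    best=None
    lo=near[(near[:,2]<.0525)]
    for x in np.arange(-.005,.0051,.0005):
      for y in np.arange(-.006,.0061,.0005):
        for t in np.radians(np.arange(0,180,3)):
            def ins(P):
                d=P[:,:2]-a0-[x,y]; r=np.hypot(*d.T); u=d@[np.cos(t),np.sin(t)]; v=d@[-np.sin(t),np.cos(t)]
                return (r<.023)&~((abs(u)<.0058)&(abs(v)>.015))
            s=ins(fl).sum()-ins(lo).sum()
            if best is None or s>best[0]: best=(s,x,y,np.degrees(t)); L=[best]
            elif s==best[0]: L.append((s,x,y,np.degrees(t)))
    L=np.array(L); print(" flange model",L.mean(0),L.std(0),len(L),len(lo),"centre",a0+L.mean(0)[1:3])
    # chuck
    f,cx,cy,V=cam(n)
    hsv=cv2.cvtColor(p,cv2.COLOR_RGB2HSV)
    g=[[281,200],[388,230]][n=="top"]
    win=np.zeros((480,640),bool); win[g[1]-45:g[1]+50,g[0]-48:g[0]+48]=1
    top=W[win&(W[...,2]>.078)]; print(" top z hist",np.histogram(top[:,2],bins=np.arange(.078,.096,.001))[0])
    m=win&(W[...,2]>.006)&(W[...,2]<.0135)
    k,l,s,c=cv2.connectedComponentsWithStats(m.astype(np.uint8)); i=1+np.argmax(s[1:,4])
    print(" foot",s[i,4],cv2.minAreaRect((W[l==i][:,:2]*1000).astype(np.float32)))
    br=win&(hsv[...,0]>15)&(hsv[...,0]<32)&(hsv[...,1]>140)&(W[...,2]>.05); print(" brass",br.sum(),np.nanmedian(W[br],0))
    np.save(f"ch_{n}.npy",top)
E
```

```text
side flange z 0.05799035891148506 216 body fit r13 [0.6018 0.2496] 93
 flange model [ 1.86000000e+02 -4.33680869e-18  5.20417043e-18  1.65000000e+02] [0. 0. 0. 0.] 1 350 centre [0.602 0.25 ]
 top z hist [23 22 18 24 42 51 33 15  8  7  7  6  2  0  0  0  0]
 foot 834 ((592.08837890625, 45.42361831665039), (113.31214141845703, 112.07778930664062), 68.67401885986328)
 brass 18 [0.56206792 0.06051664 0.07743226]
top flange z 0.05751011221866664 264 body fit r13 [0.6022 0.2499] 69
 flange model [ 2.36000000e+02 -4.33680869e-18 -5.00000000e-04  1.59000000e+02] [0. 0. 0. 0.] 1 550 centre [0.602  0.2495]
 top z hist [20 26 39 59 80 76 51 22 12 14 13  4  1  0  0  0  0]
 foot 1995 ((591.236572265625, 44.96327209472656), (111.77653503417969, 112.66413879394531), 68.57926940917969)
 brass 33 [0.5611646  0.05663943 0.07803396]
```

```bash
python3 - <<'E'
from h import *
S={}
D=[]
for n,c in(("side",[.602,.2498]),("top",[.602,.2496])):
    z=np.load(n+"0.npz"); X=cloud(n,z["d"]).reshape(-1,3); X=X[~np.isnan(X[:,0])]
    d=X[:,:2]-c; r=np.hypot(*d.T); k=r<.026; D.append((d[k],X[k,2],r[k]))
    t=np.load(f"ch_{n}.npy"); c=np.array([.5917,.0452]); rr=np.hypot(*(t[:,:2]-c).T)
    m=(rr>.0165)&(rr<.0225)
    a=np.degrees(np.arctan2(t[:,1]-c[1],t[:,0]-c[0]))
    print(n,"face z",np.median(t[m&(abs(((a+21.4)%180)-90)>35),2]),"dog angle",np.median(a[m&(t[:,2]>.0868)]%180), (m&(t[:,2]>.0868)).sum())
sc=[]
for T in range(145,180):
    t=np.radians(T); s=0
    for d,z,r in D:
        u=d@[np.cos(t),np.sin(t)]; v=d@[-np.sin(t),np.cos(t)]
        i=(abs(u)<.0058)&(abs(v)>.0155)&(r<.0225)
        s+=(i&(z<.053)).sum()-(i&(abs(z-.058)<.003)).sum()
    sc.append(int(s))
print(list(zip(range(145,180),sc)))
for a in(95.9,-84.1):
    y=np.radians(a); Y=[np.cos(y),np.sin(y),0]; R=np.column_stack([np.cross(Y,[0,0,-1]),Y,[0,0,-1]])
    print(a,robot.ik([.602,.2497,.061],R),robot.ik([.602,.2497,.2],R),robot.ik([.5917,.0452,.1],R))
E
```

```text
side face z 0.08335971434135159 dog angle 71.59426693078619 17
top face z 0.08299459658891771 dog angle 68.00220218326064 30
[(145, 0), (146, -1), (147, 1), (148, 7), (149, 8), (150, 9), (151, 12), (152, 13), (153, 18), (154, 22), (155, 25), (156, 28), (157, 34), (158, 37), (159, 39), (160, 41), (161, 45), (162, 46), (163, 47), (164, 45), (165, 42), (166, 40), (167, 35), (168, 32), (169, 31), (170, 25), (171, 23), (172, 23), (173, 19), (174, 14), (175, 7), (176, 5), (177, 3), (178, 1), (179, -2)]
95.9 [  39.643037     26.45719533  -13.60019377    0.          -49.9426109
 -123.743037  ] [  39.643037     19.34423861   -4.63315068    0.          -66.0226107
 -123.743037  ] [  23.22545279   19.29056973  -19.20699611    0.          -51.50243416
 -107.32545279]
-84.1 [ 39.643037    26.45719533 -13.60019377   0.         -49.9426109
  56.256963  ] [ 39.643037    19.34423861  -4.63315068   0.         -66.0226107
  56.256963  ] [ 23.22545279  19.29056973 -19.20699611   0.         -51.50243416
  72.67454721]
```

```bash
cat >> h.py <<'E'
def ori(a):
    y=np.radians(a); Y=[np.cos(y),np.sin(y),0]; return np.column_stack([np.cross(Y,[0,0,-1]),Y,[0,0,-1]])
def st(l=""): print(l,"t",round(robot.read_t(),2),"p",np.round(robot.read_position(),4),"F",np.round(robot.read_force(),1),"M",np.round(robot.read_ft_torque(),2),"w",round(robot.read_grip_width()*88,1),"ff",robot.read_finger_force())
E
python3 - <<'E'
from h import *
R=ori(-84.1)
robot.goto([.602,.2497,.20],R); st()
robot.servo_line([.602,.2497,.061],speed=.1); st("down")
robot.move_gripper(0.0); st("grip")
robot.servo_line([.602,.2497,.075],speed=.05); st("lift14")
robot.servo_line([.602,.2497,.19],speed=.12); st("lift")
E
```

```text
t 1.93 p [0.6018 0.2505 0.2001] F [ 0.1  0.4 -0.3] M [-0.03  0.06  0.  ] w 87.9 ff 0.0
down t 3.48 p [0.6024 0.25   0.0618] F [-1.1  0.3  0.6] M [-0.06  0.01  0.02] w 88.0 ff 0.0
grip t 4.47 p [0.6021 0.2499 0.061 ] F [-0.2  1.1 -0.6] M [ 0.2  -0.06  0.  ] w 25.6 ff 29.999864548444748
lift14 t 4.91 p [0.6021 0.2498 0.0754] F [-0.9  0.5 -3.6] M [-0.07 -0.02  0.  ] w 25.3 ff 29.99902367591858
lift t 6.02 p [0.6015 0.2494 0.1889] F [-0.2  0.2 -4.1] M [ 0.01 -0.    0.01] w 25.4 ff 29.99892309308052
```

```bash
python3 - <<'E'
from h import *
R=ori(-88.0)
robot.goto([.5917,.0452,.19],R)
robot.servo_line([.5917,.0452,.155],speed=.1); robot.dwell(.2); st("hover")
C=[]
for n,g in(("side",(281,185)),("top",(388,230))):
    p,d=robot.grab_frame(n); np.savez(f"{n}1.npz",p=p,d=d)
    C.append(cv2.resize(p[g[1]-65:g[1]+65,g[0]-45:g[0]+45],(400,578),interpolation=2))
    W=cloud(n,d);X=W.reshape(-1,3);X=X[~np.isnan(X[:,0])]
    near=X[np.hypot(X[:,0]-.5917,X[:,1]-.0452)<.03]
    print(n,np.histogram(near[:,2],bins=np.arange(.08,.2,.005))[0])
    f=near[(near[:,2]>.147)&(near[:,2]<.1545)]; print(" flange-ish",len(f),f.mean(0) if len(f) else 0)
cv2.imwrite("pics/hover.png",np.hstack(C)[:,:,::-1])
E
```

```text
hover t 7.55 p [0.5922 0.0455 0.1558] F [ 0.2  0.4 -3. ] M [-0.07 -0.02 -0.04] w 25.8 ff 29.99909296631813
side [134  30   0   0   0   3  18  26  22  15   4   0   0   0   0   0   0   0
   0   0   0   0   0]
 flange-ish 0 0
top [126  20   1   0   0   0   2   0   0   0   0   0   4   7  81   3   0   3
   0   6   6  25  10]
 flange-ish 83 [0.57415912 0.0395365  0.15195492]
```

View pics/hover.png

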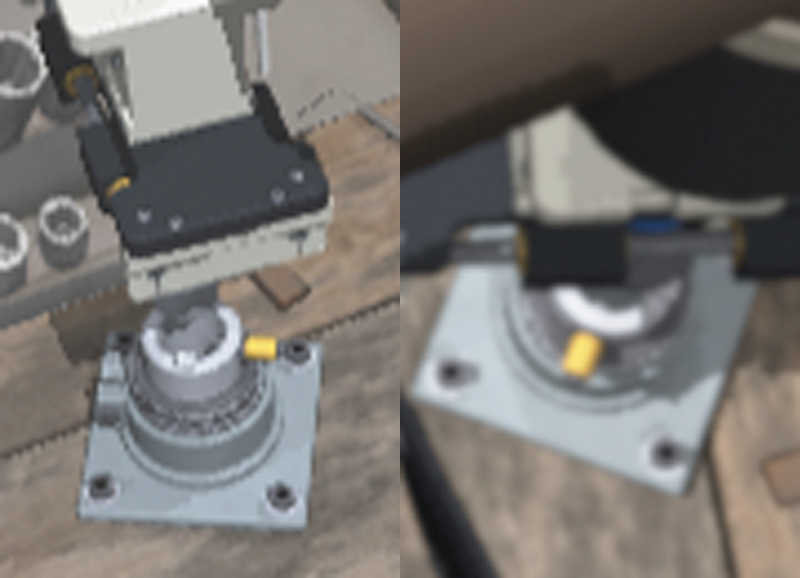

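```bash
cat > ins.py <<'E'
from h import *
def insert(xy,z,zend,F0,step,lim,ori=None,speed=.015):
    xy=np.array(xy,float)
    while z>zend+1e-6:
        z=max(z-step,zend); robot.servo_line([*xy,z],speed=speed)
        F=np.array(robot.read_force())-F0; p=robot.read_position()
        print(round(robot.read_t(),2),"cmd",np.round([*xy,z],4),"p",np.round(p,4),"F",np.round(F,1),"M",np.round(robot.read_ft_torque(),2))
        if F[2]>lim: print("STOP"); break
        l=F[:2]; m=np.hypot(*l)
        if m>4: xy=xy+l/m*min(.0004,.0001*m)
    return xy,z
E
python3 - <<'E'
from ins import *
from scipy.optimize import least_squares
W=cloud("side",np.load("side1.npz")["d"]).reshape(-1,3); W=W[~np.isnan(W[:,0])]
k=W[(np.hypot(W[:,0]-.5917,W[:,1]-.0452)<.025)&(W[:,2]>.111)&(W[:,2]<.128)]
print("shank",len(k),least_squares(lambda q:np.hypot(k[:,0]-q[0],k[:,1]-q[1])-.015,[.5917,.0452],loss="soft_l1",f_scale=.0007).x)
F0=np.mean([robot.read_force() for _ in range(5)],0); print("F0",F0)
np.save("F0.npy",F0)
xy,z=insert([.5917,.0452],.155,.137,F0,.006,8,speed=.03)
if z<=.1371: xy,z=insert(xy,z,.115,F0,.0015,15)
print(xy,z)
E
```

```text
shank 73 [0.59243025 0.04434609]
F0 [ 0.28839668 -0.42693005 -2.9112401 ]
8.0 cmd [0.5917 0.0452 0.149 ] p [0.5915 0.0451 0.1486] F [-0.   0.3 -0.1] M [-0.08 -0.02  0.07]
8.35 cmd [0.5917 0.0452 0.143 ] p [0.5915 0.0451 0.1427] F [-0.6  0.4  0.2] M [-0.04 -0.06  0.03]
8.7 cmd [0.5917 0.0452 0.137 ] p [0.5915 0.0451 0.1367] F [-0.4 -0.2 -0.2] M [-0.04  0.02 -0.04]
8.95 cmd [0.5917 0.0452 0.1355] p [0.5917 0.0452 0.1355] F [-0.6  1.  -0.2] M [ 0.    0.01 -0.04]
9.2 cmd [0.5917 0.0452 0.134 ] p [0.5916 0.0452 0.1339] F [-0.3  0.5  0. ] M [-0.08  0.03  0.03]
9.45 cmd [0.5917 0.0452 0.1325] p [0.5916 0.0452 0.1324] F [-0.4  1.  -0.5] M [-0.03 -0.03  0.01]
9.7 cmd [0.5917 0.0452 0.131 ] p [0.5916 0.0452 0.1309] F [-0.3  0.7  0.5] M [ 0.02 -0.04  0.01]
9.95 cmd [0.5917 0.0452 0.1295] p [0.5916 0.0452 0.1294] F [-1.3  0.6  0.1] M [ 0.02 -0.04  0.01]
10.2 cmd [0.5917 0.0452 0.128 ] p [0.5916 0.0452 0.1279] F [-0.5  0.7 -0.3] M [-0.05  0.01 -0.02]
10.45 cmd [0.5917 0.0452 0.1265] p [0.5916 0.0452 0.1264] F [-1.3  1.1 -0.4] M [-0.1  -0.01 -0.01]
10.7 cmd [0.5917 0.0452 0.125 ] p [0.5917 0.0452 0.1249] F [-0.2  0.5  0.3] M [-0.09 -0.01 -0.07]
10.95 cmd [0.5917 0.0452 0.1235] p [0.5921 0.0452 0.1237] F [ 0.4 -0.3 -0.2] M [-0.21 -0.49  0.  ]
11.2 cmd [0.5917 0.0452 0.122 ] p [0.5923 0.0453 0.1224] F [1.1 0.2 2.9] M [-0.4  -0.88  0.04]
11.45 cmd [0.5917 0.0452 0.1205] p [0.5921 0.0453 0.1206] F [ 2.8 -0.6  1.7] M [-0.34 -1.2  -0.02]
11.7 cmd [0.5917 0.0452 0.119 ] p [0.5918 0.0453 0.1185] F [ 3.7 -0.5 -0. ] M [-0.18 -1.69 -0.06]
11.95 cmd [0.5917 0.0452 0.1175] p [0.5917 0.0453 0.1171] F [ 2.9 -0.  -1.5] M [-0.18 -1.95 -0.03]
12.2 cmd [0.5917 0.0452 0.116 ] p [0.5917 0.0453 0.1158] F [ 4.3  0.2 -1.9] M [-0.11 -1.98  0.02]
12.45 cmd [0.5921 0.0452 0.115 ] p [0.5919 0.0453 0.1148] F [ 2.5  1.6 -0.6] M [ 0.12 -1.51  0.04]
[0.5920996  0.04521785] 0.115
```

```bash
python3 - <<'E'
from ins import *
F0=np.load("F0.npy")
xy,z=insert([.5921,.0452],.115,.101,F0,.002,15)
if z<=.1011: xy,z=insert(xy,z,.0945,F0,.0005,10,speed=.01)
print(xy,z)
E
```

```text
12.73 cmd [0.5921 0.0452 0.113 ] p [0.5919 0.0452 0.1127] F [ 2.6  0.7 -1.2] M [ 0.15 -1.43  0.02]
13.02 cmd [0.5921 0.0452 0.111 ] p [0.592  0.0452 0.1107] F [ 3.6  1.7 -0.3] M [ 0.33 -1.36  0.06]
13.3 cmd [0.5921 0.0452 0.109 ] p [0.592  0.0452 0.1087] F [2.4 1.1 0.5] M [ 0.37 -1.4   0.09]
13.58 cmd [0.5921 0.0452 0.107 ] p [0.592  0.0452 0.1067] F [ 3.   1.7 -0.3] M [ 0.3  -1.35 -0.01]
13.87 cmd [0.5921 0.0452 0.105 ] p [0.592  0.0452 0.1047] F [ 2.9  1.3 -0. ] M [ 0.36 -1.36 -0.  ]
14.15 cmd [0.5921 0.0452 0.103 ] p [0.592  0.0452 0.1028] F [ 3.4  0.9 -0.5] M [ 0.41 -1.39  0.01]
14.43 cmd [0.5921 0.0452 0.101 ] p [0.592  0.0452 0.1006] F [ 3.9  1.2 -2.7] M [ 0.31 -1.51  0.04]
14.68 cmd [0.5925 0.0453 0.1005] p [0.5922 0.0452 0.1003] F [ 1.8  2.  -1.5] M [ 0.28 -1.02 -0.01]
14.93 cmd [0.5925 0.0453 0.1   ] p [0.5923 0.0453 0.0999] F [2.2 1.8 0.4] M [ 0.27 -0.79 -0.  ]
15.18 cmd [0.5925 0.0453 0.0995] p [0.5922 0.0453 0.0992] F [ 1.8 -0.3 -2. ] M [ 0.3  -0.9  -0.04]
15.43 cmd [0.5925 0.0453 0.099 ] p [0.5922 0.0453 0.0987] F [ 1.9  1.8 -2.4] M [ 0.25 -0.76  0.04]
15.68 cmd [0.5925 
[... 197 characters left out ...]
 0.0453 0.0975] p [0.5921 0.0453 0.0972] F [ 0.1  1.7 -5. ] M [ 0.36 -0.45  0.03]
16.43 cmd [0.5925 0.0453 0.097 ] p [0.5923 0.0452 0.097 ] F [ 0.7  1.4 -3.1] M [ 0.31 -0.14 -0.  ]
16.68 cmd [0.5925 0.0453 0.0965] p [0.5923 0.0453 0.0966] F [-0.8  1.6 -3. ] M [0.34 0.16 0.02]
16.93 cmd [0.5925 0.0453 0.096 ] p [0.5924 0.0453 0.0961] F [-1.7  1.4  0.1] M [ 0.29  0.39 -0.06]
17.18 cmd [0.5925 0.0453 0.0955] p [0.5924 0.0453 0.0955] F [-1.4  1.8  0.7] M [0.29 0.47 0.03]
17.43 cmd [0.5925 0.0453 0.095 ] p [0.5925 0.0453 0.095 ] F [-1.5  1.1 -0.7] M [ 0.3   0.51 -0.01]
17.68 cmd [0.5925 0.0453 0.0945] p [0.5924 0.0453 0.0944] F [-0.9  1.4  0.8] M [ 0.38  0.49 -0.01]
[0.59248206 0.04531847] 0.0945
```

```bash
python3 - <<'E'
from ins import *
xy,z=insert([.5924,.0453],.0945,.0905,np.load("F0.npy"),.0004,7,speed=.01)
robot.dwell(.3); st(z)
E
```

```text
17.93 cmd [0.5924 0.0453 0.0941] p [0.5925 0.0453 0.0944] F [-2.5  2.1  2.9] M [ 0.34  0.76 -0.02]
18.18 cmd [0.5924 0.0453 0.0937] p [0.5926 0.0453 0.0942] F [-3.4  2.1  7. ] M [ 0.38  1.51 -0.01]
STOP
0.0937 t 18.48 p [0.5926 0.0453 0.0942] F [-4.7  1.2  4.3] M [0.45 1.54 0.  ] w 25.6 ff 30.002644658088684
```

Seated: face contact at TCP z≈0.0942, as predicted (0.094). Now the draw-up.

```bash
python3 - <<'E'
from h import *
F0=np.load("F0.npy"); z=.0937; xy=[.5924,.0453]
while robot.read_position()[2]<.0988 and z<.1005:
    z+=.0005; robot.servo_line([*xy,z],speed=.01); F=np.array(robot.read_force())-F0
    print(round(robot.read_t(),2),round(z,4),np.round(robot.read_position(),4),np.round(F,1),np.round(robot.read_ft_torque(),2))
    if F[2]<-13.5: print("STOP");break
robot.dwell(.3); st("up")
p,d=robot.grab_frame("side"); cv2.imwrite("pics/up.png",cv2.resize(p[125:255,215:345],(560,560),interpolation=2)[:,:,::-1])
E
```

```text
18.73 0.0942 [0.5925 0.0453 0.0943] [-3.5  1.4  6.5] [ 0.36  1.07 -0.03]
18.98 0.0947 [0.5924 0.0453 0.0944] [-0.8  0.6  0.4] [ 0.36  0.39 -0.01]
19.23 0.0952 [0.5923 0.0453 0.0949] [-0.6  0.8 -0.1] [ 0.19  0.22 -0.02]
19.48 0.0957 [0.5923 0.0453 0.0957] [ 0.   1.7 -0.7] [0.2  0.25 0.  ]
19.73 0.0962 [0.5923 0.0453 0.0962] [-1.3  0.2 -1.2] [ 0.15  0.26 -0.  ]
19.98 0.0967 [0.5923 0.0453 0.0966] [-1.3  1.2 -2.6] [0.09 0.14 0.  ]
20.23 0.0972 [0.5923 0.0453 0.097 ] [ 0.4  1.6 -4.6] [ 0.1  -0.07  0.02]
20.48 0.0977 [0.5923 0.0453 0.0974] [-0.2  0.9 -7.3] [ 0.1  -0.32  0.03]
20.73 0.0982 [0.5923 0.0453 0.0981] [ 0.6  0.9 -6.7] [ 0.16 -0.27 -0.01]
20.98 0.0987 [0.5923 0.0453 0.0987] [ 0.6  1.5 -6.6] [ 0.17 -0.16 -0.01]
21.23 0.0992 [0.5923 0.0453 0.0992] [ 0.1  2.2 -6.6] [ 0.2  -0.22 -0.  ]
up t 21.53 p [0.5923 0.0453 0.0992] F [ 0.4  0.9 -9.9] M [ 0.21 -0.15 -0.01] w 25.8 ff 29.99638259410858
```

View pics/up.png

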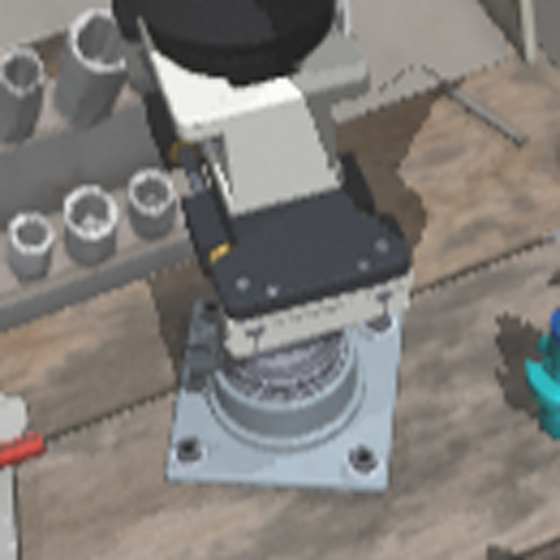

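The picture shows only the gripper hiding the sleeve; the force tells it: a plateau of -6.7 N from z≈0.0975, so the sleeve is up ~1.8 mm after ~3 mm of groove play. Continue to ~5 mm.

```bash
python3 - <<'E'
from h import *
F0=np.load("F0.npy"); z=.0992; xy=[.5923,.0453]
while z<.1025:
    z+=.0005; robot.servo_line([*xy,z],speed=.01); F=np.array(robot.read_force())-F0
    print(round(robot.read_t(),2),round(z,4),np.round(robot.read_position(),4),np.round(F,1))
    if F[2]<-13.5: print("STOP");break
robot.dwell(.4); st("up")
robot.servo_line([*xy,.0955],speed=.02)
z=.0955
while z>.092:
    z-=.0004; robot.servo_line([*xy,z],speed=.01); F=np.array(robot.read_force())-F0
    print(round(robot.read_t(),2),round(z,4),np.round(robot.read_position(),4),np.round(F,1))
    if F[2]>6: break
robot.dwell(.2); st("down")
E
```

```text
21.83 0.0997 [0.5923 0.0453 0.0997] [-0.7  0.9 -6.5]
22.08 0.1002 [0.5923 0.0453 0.1002] [-0.3  0.5 -7.3]
22.33 0.1007 [0.5923 0.0453 0.1007] [ 0.1  1.4 -7.6]
22.58 0.1012 [0.5923 0.0453 0.1012] [ 0.3  0.6 -9. ]
22.83 0.1017 [0.5923 0.0453 0.1017] [ 0.4  1.  -7.5]
23.08 0.1022 [0.5923 0.0453 0.1023] [ 0.4  1.5 -7.7]
23.33 0.1027 [0.5923 0.0453 0.1027] [ 0.1  0.1 -7.2]
up t 23.73 p [0.5923 0.0453 0.1027] F [  1.1   1.  -10.2] M [ 0.16 -0.31 -0.02] w 25.8 ff 29.99597042798996
24.49 0.0951 [0.5925 0.0454 0.0954] [-1.3  1.8  0.7]
24.74 0.0947 [0.5924 0.0453 0.0948] [-1.5  1.2  0.3]
24.99 0.0943 [0.5924 0.0453 0.0943] [-0.7  1.  -0.8]
25.24 0.0939 [0.5925 0.0453 0.0943] [-3.2  1.   4.1]
25.49 0.0935 [0.5925 0.0453 0.0942] [-4.1  1.9  8.2]
down t 25.69 p [0.5925 0.0453 0.0942] F [-3.5  0.7  5.1] M [ 0.35  1.33 -0.05] w 25.9 ff 30.00209704041481
```

```bash
python3 - <<'E'
from h import *
robot.servo_line([.5924,.0453,.0942],speed=.01)
robot.move_gripper(.7); st("open")
robot.servo_line([.5924,.0453,.19],speed=.1)
robot.goto([.5,.28,.25],ori(-88)); st()
C=[]
for n,g in(("side",(305,225)),("top",(340,240))):
    p,d=robot.grab_frame(n); C.append(cv2.resize(p[g[1]-90:g[1]+90,g[0]-75:g[0]+75],(400,480),interpolation=2))
    X=cloud(n,d).reshape(-1,3); X=X[~np.isnan(X[:,0])]; k=X[np.hypot(X[:,0]-.592,X[:,1]-.0452)<.028]
    f=k[(k[:,2]>.083)]; print(n,"max",k[:,2].max(),"hist",np.histogram(f[:,2],bins=np.arange(.083,.153,.005))[0])
cv2.imwrite("pics/end.png",np.hstack(C)[:,:,::-1])
E
```

```text
open t 26.74 p [0.5924 0.0453 0.0942] F [ 0.8 -0.4 -0.3] M [-0.06 -0.02 -0.04] w 61.6 ff 0.0
 t 28.87 p [0.5001 0.2793 0.2494] F [-0.1 -0.  -0.4] M [-0.14 -0.01  0.01] w 61.5 ff 0.0
side max 0.1497325129373395 hist [ 43 163  25  23  17  19  18  23  52  37  10  13  25]
top max 0.1490430970468148 hist [ 81 267  31  13  15  10   9  17 105  49   7  12  47]
```

View pics/end.png

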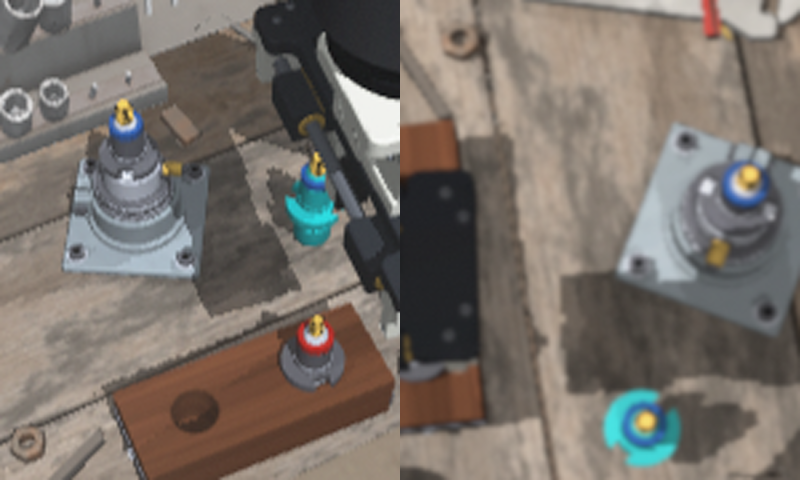

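The final picture shows the blue adapter upright in the chuck at (125,140), a dog visible in its slot at (128,178), and the red one in the rack at (312,350).

```bash
python3 -c "
from rig import robot
print(robot.job_done())"
```

```text
the job is handed in; nothing more can be done
None
```

I handed the job in at about 29 s, and no verdict came back. The blue-ringed adapter is seated in the chuck with its slots over the dogs. The force readings show the ball held while the sleeve was drawn up about 5 mm and lowered again. The red adapter still stands in the rack.

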